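# Put the turmeric away in the tin

### The job

Put all the turmeric away: tip the trayful from the bamboo winnowing tray over its open lip into the open steel tin, rather than moving those pieces by hand, and add the loose pieces lying on the counter too. Then put the lid on the tin, properly seated, and leave the empty tray flat on the counter. Don't shift or knock over the other kitchen things.

Things in the scene. Friction and masses are not known exactly. Their poses are not given: they have to be found in the camera images.
- tin: big round open stainless-steel tin, 200 mm outside diameter, 100 mm high, wall and floor 3 mm; stands firm on the counter and does not move. Origin: centre of its underside, z up. All the turmeric goes in here.
- tin_rim (a point): centre of the tin's mouth, 100 mm above the counter.
- lid: the tin's round lift-off steel lid, 0.3 kg, lying flat on the counter, knob up, at the start. A plug of 182 mm diameter, 10 mm deep with a bevelled lower edge, goes into the mouth with 6 mm of play all round; above it a flange of 216 mm diameter, 5 mm thick, rests on the rim. Origin: centre of the plug's underside, z up; seated, the origin is 10 mm below the rim.
- lid_knob (a point): point on the black knob of the lid (cylinder 26 mm across, 34 mm high, standing on the flange, from 15 to 49 mm above the lid's origin): on its axis 39 mm above the lid's origin, the height to grip.
- tray: loose bamboo winnowing tray, 0.22 kg, flat at the start with roots aboard, lip turned towards the tin. Floor 180 (x) by 150 (y) by 6 mm; +x edge is the open lip; 8 mm side walls, 14 mm high at the lip, 50 at the back; back wall at -x 12 mm thick, 150 wide, 70 long up its slope, leaning out to -x 30 degrees from the tray's z, top 64 mm up. Origin: centre of the underside, z up.
- tray_lip (a point): middle of the tray's lip, top of the floor: (90, 0, 6) mm in the tray's frame. The roots start to slide off over it at some 25 to 36 degrees of tilt and may need 60.
- tray_back (a point): grip point of the tray: middle of the back wall, mid-thickness, 50 mm up its slope (20 mm below its top): (-111, 0, 46) mm in the tray's frame. Pinch the wall across its 12 mm, fingers pointing down along its slope, so that the gripper leans 30 degrees back, away from the lip.
- root1: turmeric root, orange-brown, rigid, 40 g, 72 mm long (x), 24 mm thick, with a side stub: it leaves the body 8 mm to +x of the middle and ends 28 mm out to +y. Grip the plain half 11 mm to -x of the middle, across y. Origin under the middle, 12 mm below the centre line (its own z). May lie any way up. One of 3 to 5 starting on the tray; may be absent.
- root2: turmeric root, orange-brown, rigid, 40 g, 72 mm long (x), 24 mm thick, with a side stub: it leaves the body 8 mm to +x of the middle and ends 28 mm out to +y. Grip the plain half 11 mm to -x of the middle, across y. Origin under the middle, 12 mm below the centre line (its own z). May lie any way up. One of 3 to 5 starting on the tray; may be absent.
- root3: turmeric root, orange-brown, rigid, 40 g, 72 mm long (x), 24 mm thick, with a side stub: it leaves the body 8 mm to +x of the middle and ends 28 mm out to +y. Grip the plain half 11 mm to -x of the middle, across y. Origin under the middle, 12 mm below the centre line (its own z). May lie any way up. One of 3 to 5 starting on the tray; may be absent.
- root4: turmeric root, orange-brown, rigid, 40 g, 72 mm long (x), 24 mm thick, with a side stub: it leaves the body 8 mm to +x of the middle and ends 28 mm out to +y. Grip the plain half 11 mm to -x of the middle, across y. Origin under the middle, 12 mm below the centre line (its own z). May lie any way up. One of 3 to 5 starting on the tray; may be absent.
- root5: turmeric root, orange-brown, rigid, 40 g, 72 mm long (x), 24 mm thick, with a side stub: it leaves the body 8 mm to +x of the middle and ends 28 mm out to +y. Grip the plain half 11 mm to -x of the middle, across y. Origin under the middle, 12 mm below the centre line (its own z). May lie any way up. One of 3 to 5 starting on the tray; may be absent.
- stray1: turmeric root, orange-brown, rigid, 40 g, 72 mm long (x), 24 mm thick, with a side stub: it leaves the body 8 mm to +x of the middle and ends 28 mm out to +y. Grip the plain half 11 mm to -x of the middle, across y. Origin under the middle, 12 mm below the centre line (its own z). May lie any way up. One of 2 to 4 starting on the counter; may be absent.
- stray2: turmeric root, orange-brown, rigid, 40 g, 72 mm long (x), 24 mm thick, with a side stub: it leaves the body 8 mm to +x of the middle and ends 28 mm out to +y. Grip the plain half 11 mm to -x of the middle, across y. Origin under the middle, 12 mm below the centre line (its own z). May lie any way up. One of 2 to 4 starting on the counter; may be absent.
- stray3: turmeric root, orange-brown, rigid, 40 g, 72 mm long (x), 24 mm thick, with a side stub: it leaves the body 8 mm to +x of the middle and ends 28 mm out to +y. Grip the plain half 11 mm to -x of the middle, across y. Origin under the middle, 12 mm below the centre line (its own z). May lie any way up. One of 2 to 4 starting on the counter; may be absent.
- stray4: turmeric root, orange-brown, rigid, 40 g, 72 mm long (x), 24 mm thick, with a side stub: it leaves the body 8 mm to +x of the middle and ends 28 mm out to +y. Grip the plain half 11 mm to -x of the middle, across y. Origin under the middle, 12 mm below the centre line (its own z). May lie any way up. One of 2 to 4 starting on the counter; may be absent.
- tumbler: steel tumbler, 100 mm high, 72 mm across the rim, not part of the job. Origin under its centre.
- cup: brown ceramic cup, 75 mm high, 78 mm across, handle at its +y, not part of the job. Origin under its centre.
- dabba: small closed steel dabba, 120 mm across, 92 mm high, not part of the job. Origin under its centre.
- scoop: purple plastic scoop, 173 mm long (x), 62 mm wide, 34 mm high, not part of the job. Origin under it.
- tongs: bamboo tongs, 200 mm long (x), about 55 mm wide, 18 mm high, not part of the job. Origin under them.

How it is judged:
On the way, in this order (a step that is already met when the one before it is completed fails the run):
1. the tray, with turmeric still on it and none of its pieces yet in the tin, is tipped lip-down over the tin (more than 17 degrees, the lip over the mouth) (angle between tray's own z axis and vertical above 0.3 rad and horizontal distance between tray_lip and tin_rim below 0.115 m and height (world z) of tray_lip above 0.06 m and distance between any of root1, root2, root3, root4, root5 and tray below 0.13 m and not ((horizontal distance between root1 and tin below 0.098 m and z of root1 in the frame of tin between -0.01 and 0.09 m) or (horizontal distance between root2 and tin below 0.098 m and z of root2 in the frame of tin between -0.01 and 0.09 m) or (horizontal distance between root3 and tin below 0.098 m and z of root3 in the frame of tin between -0.01 and 0.09 m) or (horizontal distance between root4 and tin below 0.098 m and z of root4 in the frame of tin between -0.01 and 0.09 m) or (horizontal distance between root5 and tin below 0.098 m and z of root5 in the frame of tin between -0.01 and 0.09 m))).
2. every piece of turmeric is in the tin (horizontal distance between each of root1, root2, root3, root4, root5, stray1, stray2, stray3, stray4 and tin below 0.098 m and z of root1 in the frame of tin between -0.01 and 0.09 m and z of root2 in the frame of tin between -0.01 and 0.09 m and z of root3 in the frame of tin between -0.01 and 0.09 m and z of root4 in the frame of tin between -0.01 and 0.09 m and z of root5 in the frame of tin between -0.01 and 0.09 m and z of stray1 in the frame of tin between -0.01 and 0.09 m and z of stray2 in the frame of tin between -0.01 and 0.09 m and z of stray3 in the frame of tin between -0.01 and 0.09 m and z of stray4 in the frame of tin between -0.01 and 0.09 m), for 0.2 s.
At the end, for the whole second after the job is handed in: Every piece present lies inside the tin; the lid is seated on it (within 10 mm of centre, plug in the mouth, level within 3 degrees); the tray lies flat on the counter (within 3 degrees, its underside within 6 mm of the counter) at rest (all of step 2 and horizontal distance between lid and tin below 0.01 m and z of lid in the frame of tin_rim between -0.014 and -0.006 m and angle between lid's own z axis and vertical below 0.05 rad and angle between tray's own z axis and vertical below 0.06 rad and height (world z) of tray between -0.006 and 0.006 m and linear speed of tray below 0.03 m/s); the robot touches nothing.
It fails at once if one of the other kitchen things (tumbler, cup, dabba, scoop, tongs) is shifted more than 5 cm or knocked over (distance of any of tumbler, cup, dabba, scoop, tongs from where it was at the start of the episode above 0.05 m or angle between any of tumbler, cup, dabba, scoop, tongs's own z axis and vertical above 0.6 rad).
It fails at once if turmeric falls off the counter (height (world z) of any of root1, root2, root3, root4, root5, stray1, stray2, stray3, stray4 below -0.1 m).
Of root1, root2, root3, root4, root5 only 3 to 5 are there at a start; the rules pass over those that are not, and their reading is None.
Of stray1, stray2, stray3, stray4 only 2 to 4 are there at a start; the rules pass over those that are not, and their reading is None.
At some moment in a run one of stray1, stray2, stray3, stray4, lid may be knocked a few centimetres aside while the robot is not near it.
It also fails if it takes over 208 s, if anything falls off the work surface, if the arm or the gripper's body presses on something with over 40 N, if the wrist force passes 120 N, or if a joint passes its speed limit or range.

### The arm

A 6-joint arm with a two-finger parallel gripper is mounted at the origin on the work surface. World frame = base frame: x ahead of the robot, y to its left, z up, the work surface at z = 0. Lengths are in m, angles in rad, forces in N, time in s.
With the tool pointing down it reaches from about 0.25 to 0.725 m from the base axis. Payload 4 kg.
Tool frame: the origin (TCP) lies at the very end of the fingers, on their centre line; the grasp point (between the pads) lies 19 mm behind it; z points along the fingers, y is the line along which they close (so a half turn about z gives the same grasp; the last joint's range is limited). The gripper opens to 85 mm and grips with 20 to 120 N. Pads are 22 mm wide; open, the fingers measure 114 mm over their backs; the gripper's body (76 mm by 85 mm) begins 54 mm behind the grasp point. The pads swing forward as they close: fully open they stand 13 mm farther back than shut.
Start: joints at [1.211, 0.241, 0.005, 1.335, 0, 1.571], TCP at [0.176, 0.468, 0.231] pointing down, gripper open.
Joint ranges: [-2.72, 2.72], [-1.05, 1.87], [-1.09, 1.28], [-1.99, 2.15], [-1.42, 1.44], [-3.14, 3.14]. Speed limits (rad/s): [2.79, 2.79, 3.14, 3.14, 3.14, 3.14].

### API

Orientations are given as a unit quaternion [w, x, y, z].
In Python, from rig import r gives the robot as it stands.
- The arm moves only by the tool arm_command, never from a script. Its argument "series" is a list of rows, each a list of 2 entries, a list of its own where there are three numbers: the shift along the world's x, y, z scaled (see below), then the turn about the world's z scaled (see below). A call has 1 to 5 rows; each row is the pose to reach, as a shift and turn from the pose commanded when the call began; what a row does not reach only later rows make up. The controller multiplies each number of a shift by 0.4 m and each number of a turn by pi/2 rad. A row lasts 1/8 s, in which the tool goes at most 62.5 mm and 10.7 degrees, less where a joint would pass 70% of its speed; a pose out of reach is approached as far as the arm can. A call with a number of a shift or a turn outside -1 to 1 is refused whole. A call with a gripper value outside its range is refused whole. "fingers" is the opening, from 0 (shut) to 1 (fully open), set as the call begins (left out, the last holds). The fingers move at their own pace and stop on an object; the grip force is fixed at half the most. Time passes only in rows, so rows that repeat a pose let the fingers close. It gives the time, the measured TCP pose, the force, the opening and the grip force at its end, in the units of the state.
- r.get_obs(): the state, without advancing time (a new reading comes with each control period).
- r.grab_frame(name): name is "scene" or "top" or "wrist"; returns a dict with "pixels" (480x640x3 uint8, blue, green, red), "depth" (480x640 float32, m along the optical axis (not along the pixel's ray), 0 where there is no reading), "fx", "fy", "cx", "cy" (pixels), "pose" (4x4, takes a point from camera to world coordinates). Camera axes: x right, y down, z forward; pixel columns grow to the right and rows downward; lengths in m; the calibration is good to about 2 mm. A picture is of the moment at which its call begins.
- r.hand_in(): hands the job in; it is judged then, once.
Trained networks look in a picture, given as the dict that the camera call returned (one of the last four; its "shot" number tells which), for a name from the list of things; names that differ only in an ending like _2 or _b are one class to them, and where a whole thing is asked for, a point or a joint stands for the part that bears it (a point fixed in the world has none). Each returns a list of dicts, best first, with "conf" (0 to 1); they miss things now and then, are a little off and sometimes report something else, mostly with a low value. They report only what shows in the picture. A call takes as long as a camera call.
- r.masks_of(name, picture): "pixels" (480x640 bool, what is visible of it) and "bbox" ([left, top, width, height] in pixels, round what is visible of it).
The state is a dict: "clock": time; "q": joint angles; "joint_vel": joint speeds; "joint_torque": joint torques, N m; "eef_pos": TCP position; "tcp_rot": TCP orientation; "contact_force": force on the tool from outside, world axes, zero at the start; "torque": the same for the moment, N m; "grip_width": opening from 0.0 (shut) to 1.0 (fully open); "finger_force": force on a finger pad.
Only numpy, scipy, OpenCV 4.12 (cv2) and the standard library are available. Lean on these libraries where they do the work, as an engineer would, in place of code of your own. Each camera call takes 0.05 s, during which the arm holds its last target. There are 200 camera calls.

## Working session

There is one attempt and no reset: what is moved stays moved. The work goes in short steps, Python scripts to look and compute and a tool call to move; the robot and the scene stay as the last step left them, time stands still between calls to the robot, and variables do not carry over. Pictures are saved under pics/ and viewed, at most 14 in all, crops included, and the job is handed in when it is done.

Besides the shell and the picture viewer there is one more tool, called after "Call:" in YAML: its name, and indented under it one key for each argument. arm_command: Moves the arm, as the interface text tells. Its arguments: {"type":"object","properties":{"series":{"type":"array","items":{"type":"array"}},"fingers":{"type":"number"}},"required":["series"]}

```bash
ls; mkdir -p pics
cat > h.py <<'E'
import numpy as np, cv2
from rig import r
def world(f,m=None):
    d=f["depth"]; v,u=np.indices(d.shape); ok=d>0
    if m is not None: ok&=m
    z=d[ok]; p=np.c_[(u[ok]-f["cx"])/f["fx"]*z,(v[ok]-f["cy"])/f["fy"]*z,z]
    return p@f["pose"][:3,:3].T+f["pose"][:3,3]
def box(P):
    (c,s,a)=cv2.minAreaRect(P[:,:2].astype(np.float32)); return np.round(c,3),np.round(s,3),round(a,1)
E
python3 - <<'E'
from h import *
o=r.get_obs(); print(o)
for n in("top","scene"):
    f=r.grab_frame(n); cv2.imwrite(f"pics/{n}0.png",f["pixels"])
    print(n,f["pose"].round(3).tolist(),f["fx"])
    for k in ("tin","lid","lid_knob","tray","root1","stray1","tumbler","cup","dabba","scoop","tongs"):
        for x in r.masks_of(k,f):
            P=world(f,x["pixels"])
            if len(P)<5: continue
            print(k,round(x["conf"],2),x["bbox"],len(P),*box(P),np.percentile(P[:,2],[2,50,98]).round(3))
E
```

```text
pics
{'clock': 0.0, 'q': array([ 1.21098475e+00,  2.41447376e-01,  3.71567846e-03,  1.33521183e+00,
       -2.80008309e-05,  1.57080914e+00]), 'joint_vel': array([-0.00221555, -0.00028886, -0.00069956,  0.00063695, -0.00156722,
       -0.0012202 ]), 'joint_torque': array([ 6.68628072e-04, -3.72314751e+01,  2.52409691e+01,  1.70680799e-02,
        9.07633307e-06,  1.19352837e-06]), 'eef_pos': array([0.17583093, 0.46737792, 0.23039253]), 'tcp_rot': array([-1.78325556e-04,  1.78943068e-01,  9.83858844e-01, -1.05877987e-03]), 'contact_force': array([-0.02910731, -0.14637281,  0.20934903]), 'torque': array([-0.00824449,  0.01812043, -0.00320702]), 'finger_force': 0.0, 'grip_width': 1.0010372174318427}
top [[0.001, -0.996, 0.091, 0.486], [-1.0, -0.002, -0.009, -0.054], [0.009, -0.091, -0.996, 1.16], [0.0, 0.0, 0.0, 1.0]] 486.48885044307735
lid 0.96 [370.3, 253.9, 95.2, 93.7] 6515 [ 0.445 -0.293] [0.211 0.213] 27.2 [0.009 0.014 0.02 ]
lid 0.19 [152.9, 265.7, 26.8, 27.9] 338 [0.494 0.294] [0.039 0.068] 57.9 [0.018 0.026 0.032]
lid_knob 0.78 [370.9, 257.4, 89.9, 90.8] 6641 [ 0.446 -0.295] [0.
[... 2495 characters left out ...]
4 0.022 0.029]
stray1 0.49 [257.3, 232.5, 26.2, 17.8] 231 [ 0.421 -0.079] [0.049 0.086] 74.8 [-0.002  0.019  0.029]
tumbler 0.82 [346.6, 284.1, 30.4, 40.7] 1033 [ 0.76  -0.099] [0.075 0.143] 23.7 [0.001 0.061 0.101]
cup 0.85 [400.0, 222.7, 30.5, 38.3] 839 [0.781 0.135] [0.093 0.087] 30.0 [0.006 0.048 0.078]
dabba 0.63 [126.0, 321.5, 56.9, 58.8] 2705 [ 0.416 -0.515] [0.129 0.186] 60.5 [0.006 0.091 0.097]
scoop 0.88 [399.8, 162.7, 57.8, 37.2] 837 [0.678 0.412] [0.106 0.179] 88.1 [-0.002  0.02   0.037]
tongs 0.57 [230.2, 349.5, 84.3, 52.2] 692 [ 0.694 -0.395] [0.206 0.057] 11.7 [-0.002  0.015  0.023]
tongs 0.37 [335.0, 143.0, 53.8, 60.9] 2633 [0.508 0.287] [0.156 0.383] 37.5 [0.    0.014 0.067]
```

View pics/top0.png

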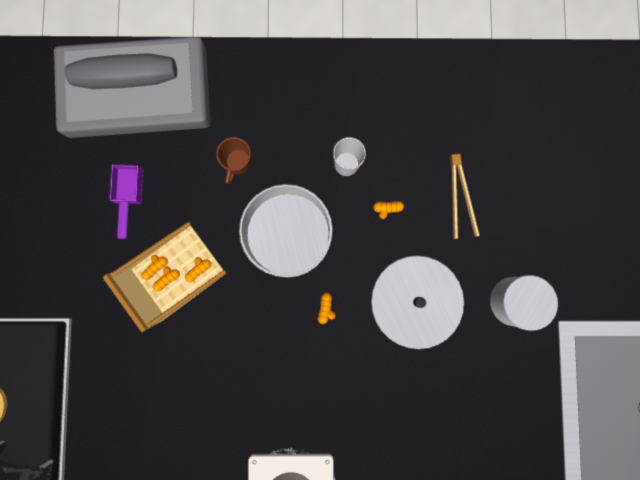

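View pics/scene0.png

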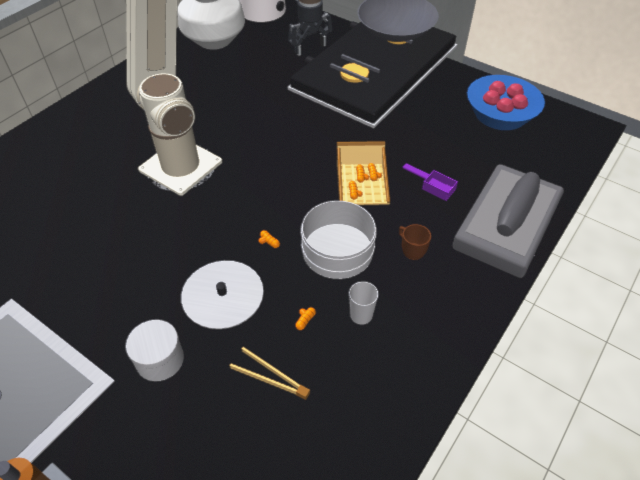

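```bash
cat >> h.py <<'E'
def trayfit(c=(0.5,0.3),z0=0.0,R=0.17,cams=("top","scene"),w=0.15):
    out=[]
    for n in cams:
        f=r.grab_frame(n); P=world(f); d=np.hypot(P[:,0]-c[0],P[:,1]-c[1])
        P=P[(d<R)&(P[:,2]>z0+0.004)&(P[:,2]<z0+.075)]; out.append(P)
    return out
E
python3 - <<'E'
from h import *
from scipy.optimize import least_squares
import cv2
Ps=trayfit()
for P in Ps:
    best=None
    for a in np.radians(np.arange(-75,-30,0.5)):
        u=np.array([np.cos(a),np.sin(a)]); v=np.array([-u[1],u[0]])
        y=P[:,:2]@v; lo,hi=np.percentile(y,[1,99])
        if best is None or hi-lo<best[0]: best=(hi-lo,a,lo,hi)
    w,a,lo,hi=best; u=np.array([np.cos(a),np.sin(a)]); v=np.array([-u[1],u[0]])
    x=P[:,:2]@u; t=P[:,2]>0.058
    xb=np.percentile(x[t],[2,98]); xl=np.percentile(x,99.5)
    print("w",w,"yaw",np.degrees(a),"ymid",(lo+hi)/2,"lip",xl,"backtop",xb,"len",xl-xb[0])
    # origin from lip -0.09
    print("origin lip", (xl-.09)*u+(lo+hi)/2*v, "origin back",((xb[0]+.131)*u+(lo+hi)/2*v))
# tin & lid & knob by circle fit on top
f=r.grab_frame("top"); P=world(f)
d=np.hypot(P[:,0]-.609,P[:,1]-.016)
for nm,Q in (("tin",P[(d<.13)&(P[:,2]>.092)]),):
    g=least_squares(lambda p:np.hypot(Q[:,0]-p[0],Q[:,1]-p[1])-p[2],[.61,.016,.1],loss="soft_l1",f_scale=.003); print(nm,g.x,len(Q))
d=np.hypot(P[:,0]-.445,P[:,1]+.294); Q=P[(d<.13)&(P[:,2]>.006)]
print("lid",box(Q)); K=P[(d<.04)&(P[:,2]>.03)]; print("knob",K.mean(0),len(K))
f2=r.grab_frame("scene"); P2=world(f2); d=np.hypot(P2[:,0]-.445,P2[:,1]+.294); K=P2[(d<.04)&(P2[:,2]>.03)]; print("knob",K.mean(0),K.max(0),K.min(0),len(K))
print("roots, tray frame:")
a=best[1]
E
```

```text
w 0.23477175147998253 yaw -53.0 ymid 0.6201007388655909 lip 0.1816748616821857 backtop [-0.03663857 -0.01923116] len 0.21831342959268304
origin lip [0.55040578 0.29997114] origin back [0.5520226  0.29782555]
w 0.2897528042025705 yaw -30.5 ymid 0.5149562994857306 lip 0.4270398201565127 backtop [0.16844678 0.22746711] len 0.2585930421281945
origin lip [0.55176341 0.27264073] origin back [0.51937215 0.29172064]
tin [0.60453912 0.0114656  0.09780392] 461
lid (array([ 0.444, -0.294]), array([0.215, 0.214]), 42.9)
knob [ 0.44518822 -0.29240153  0.04600583] 112
knob [ 0.44772236 -0.29730154  0.045486  ] [ 0.45869417 -0.28365881  0.0549288 ] [ 0.4305787  -0.30897325  0.0303445 ] 100
roots, tray frame:
```

```bash
cat > tf.py <<'E'
from h import *
def fit(f,amin=-90,amax=-20,k=0):
    x=r.masks_of("tray",f)[k]; m=cv2.morphologyEx(x["pixels"].astype(np.uint8),cv2.MORPH_CLOSE,np.ones((5,5)))
    m=cv2.erode(m,np.ones((3,3)))>0
    P=world(f,m); P=P[P[:,2]>.003]; best=None
    for a in np.radians(np.arange(amin,amax,0.5)):
        v=np.array([-np.sin(a),np.cos(a)])
        lo,hi=np.percentile(P[:,:2]@v,[.5,99.5])
        if best is None or hi-lo<best[0]: best=(hi-lo,a,lo,hi)
    w,a,lo,hi=best; u=np.array([np.cos(a),np.sin(a)]); v=np.array([-u[1],u[0]])
    X=P[:,:2]@u; y0=(lo+hi)/2
    xl=np.percentile(X,99.7); xb=np.percentile(X,.3)
    print("conf",round(x["conf"],2),"w",round(w,4),"yaw",np.degrees(a).round(1),"len",round(xl-xb,4))
    o=((xl+xb)/2+.018)*u+y0*v
    print("origin",o.round(4),"lip pt",(xl*u+y0*v).round(4),"z",np.percentile(P[:,2],[1,50,99]).round(3))
    return o,a,u,v,P
E
python3 - <<'E'
from tf import *
for n in ("top","scene"):
    f=r.grab_frame(n); o,a,u,v,P=fit(f)
    for x in r.masks_of("root1",f):
        Q=world(f,x["pixels"]); Q=Q[Q[:,2]>.012]; q=Q[:,:2]-o; print(round(x["conf"],2),"x",np.percentile(q@u,[1,50,99]).round(3),"y",np.percentile(q@v,[1,50,99]).round(3))
    # side wall profile at |y|
    q=P[:,:2]-o; 
    for s in (-1,1):
        t=(abs(q@u+.02)<.05)&(s*(q@v)>.05)
        h=[(b,round(float(np.percentile(P[t&(abs(s*(q@v)-b/1000)<.002),2],90)),3)) for b in range(54,84,4) if (t&(abs(s*(q@v)-b/1000)<.002)).sum()>3]; print(s,h)
E
```

```text
conf 0.75 w 0.146 yaw -53.0 len 0.2101
origin [0.5152 0.2749] lip pt [0.5676 0.2053] z [0.003 0.01  0.067]
0.8 x [-0.06  -0.022  0.007] y [-0.016 -0.005  0.018]
0.78 x [-0.065 -0.028  0.001] y [0.022 0.034 0.058]
-1 [(54, 0.009), (58, 0.008), (62, 0.009), (66, 0.044), (70, 0.045), (74, 0.044)]
1 [(54, 0.008), (58, 0.009), (62, 0.008), (66, 0.036), (70, 0.041), (74, 0.042)]
conf 0.7 w 0.1448 yaw -52.5 len 0.2093
origin [0.517  0.2723] lip pt [0.5698 0.2036] z [0.003 0.017 0.066]
0.65 x [-0.065 -0.024  0.001] y [0.022 0.035 0.056]
0.61 x [-0.058 -0.017  0.006] y [-0.016 -0.004  0.019]
0.51 x [0.012 0.053 0.079] y [-0.043 -0.031 -0.007]
-1 [(54, 0.011), (58, 0.01), (62, 0.01), (66, 0.044), (70, 0.046), (74, 0.044)]
1 [(54, 0.011), (58, 0.018), (62, 0.01), (66, 0.034), (70, 0.046), (74, 0.043)]
```

Call:
arm_command:
  series:
    - [[0.15,-0.12,0],-0.08]
    - [[0.28,-0.23,0],-0.16]
    - [[0.42,-0.34,0],-0.26]
    - [[0.55,-0.45,0],-0.36]
    - [[0.679,-0.55,0],-0.36]
  fingers: 0.4

```text
clock: 2.33
eef_pos: [0.4201, 0.2696, 0.2316]
tcp_rot: [0.0, 0.447, 0.895, 0.0]
contact_force: [1.1, 1.3, -0.4]
grip_width: 0.4
finger_force: 0.0
```

Call:
arm_command:
  series:
    - [[0,0,0],0]
    - [[0,0,-0.1],0]
    - [[0,0,-0.2],0]
    - [[0,0,-0.3],0]
    - [[0,0,-0.3],0]

```text
clock: 2.95
eef_pos: [0.4154, 0.27, 0.1085]
tcp_rot: [-0.002, 0.446, 0.895, -0.003]
contact_force: [0.3, 0.9, 1.1]
grip_width: 0.405
finger_force: 0.0
```

Call:
arm_command:
  series:
    - [[0.08,-0.057,0],0]
    - [[0.08,-0.057,-0.08],0]
    - [[0.08,-0.057,-0.16],0]
    - [[0.08,-0.057,-0.2],0]
    - [[0.08,-0.057,-0.2],0]

```text
clock: 3.58
eef_pos: [0.4505, 0.2488, 0.0319]
tcp_rot: [-0.0, 0.446, 0.895, -0.0]
contact_force: [-0.2, -0.9, 0.0]
grip_width: 0.397
finger_force: 0.0
```

Run:
```python
from h import *
o=r.get_obs(); print(o["eef_pos"],o["tcp_rot"])
f=r.grab_frame("wrist"); cv2.imwrite("pics/w1.png",f["pixels"])
```

```text
[0.45054913 0.24880205 0.0319149 ] [-1.46547980e-04  4.45974238e-01  8.95045782e-01 -7.28767812e-05]
```

View pics/w1.png

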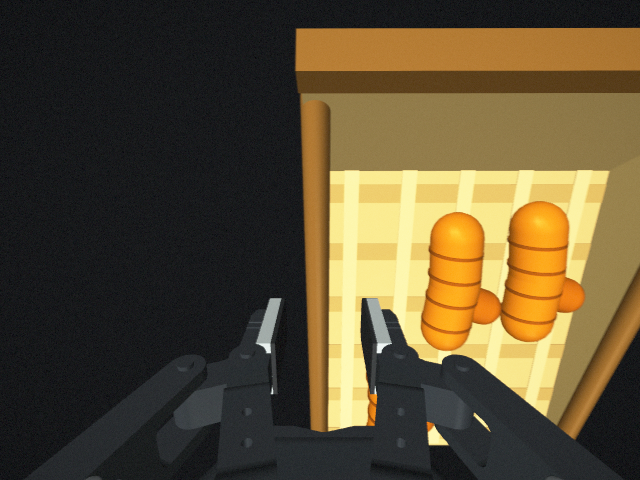

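Call:
arm_command:
  series:
    - [[0,0,-0.025],0]
    - [[0,0,-0.052],0]
    - [[0,0,-0.052],0]

```text
clock: 4.0
eef_pos: [0.4498, 0.2478, 0.0096]
tcp_rot: [-0.001, 0.446, 0.895, -0.001]
contact_force: [-0.9, -1.0, 0.3]
grip_width: 0.398
finger_force: 0.0
```

Call:
arm_command:
  series:
    - [[0,0,0],0]
    - [[0,0,0],0]
    - [[0,0,0],0]
    - [[0,0,0],0]
    - [[0,0,0],0]
  fingers: 0

```text
clock: 4.62
eef_pos: [0.4506, 0.2482, 0.0107]
tcp_rot: [0.0, 0.446, 0.895, -0.0]
contact_force: [-0.5, -1.3, 2.4]
grip_width: 0.084
finger_force: 60.1
```

Call:
arm_command:
  series:
    - [[0,0,0.02],0]
    - [[0,0,0.04],0]
    - [[0,0,0.07],0]
    - [[0,0,0.1],0]
    - [[0,0,0.1],0]

```text
clock: 5.25
eef_pos: [0.4518, 0.2488, 0.0521]
tcp_rot: [0.001, 0.446, 0.895, 0.001]
contact_force: [-0.1, 0.6, -2.3]
grip_width: 0.077
finger_force: 59.3
```

Run:
```python
from h import *
o=r.get_obs(); print(o["eef_pos"],o["contact_force"],o["torque"],o["grip_width"])
f=r.grab_frame("scene"); cv2.imwrite("pics/s1.png",cv2.resize(f["pixels"][90:330,230:550],None,fx=2,fy=2))
f=r.grab_frame("top")
m=r.masks_of("tray",f)[0]["pixels"]; P=world(f,cv2.erode(m.astype(np.uint8),np.ones((3,3)))>0)
u=np.array([.602,-.799]);v=np.array([.799,.602]); q=P[:,:2]-np.array([.519,.2755]); X=q@u;Y=q@v
t=(X>-.09)&(X<.085)&(abs(Y)<.06)&(P[:,2]<np.percentile(P[:,2],60)); A=np.c_[X[t],Y[t],np.ones(t.sum())]; print("floor plane slopes",np.linalg.lstsq(A,P[t,2],rcond=None)[0])
```

```text
[0.45179323 0.24884481 0.0520766 ] [-0.12552035  0.6277247  -2.31898858] [-0.11539203  0.12559234  0.07620997] 0.07669069881278208
floor plane slopes [ 0.00035121 -0.0019513   0.04508067]
```

View pics/s1.png

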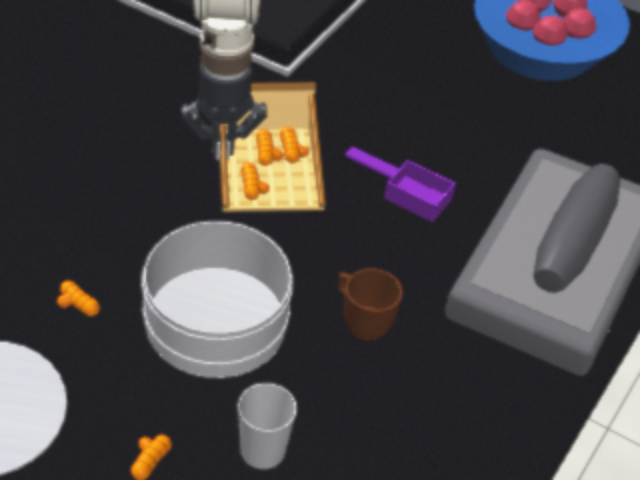

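Run:
```python
from tf import *
from scipy.optimize import least_squares
print(r.get_obs()["q"].round(2))
f=r.grab_frame("top"); o,a,u,v,P=fit(f)
print("tcp in tray",(r.get_obs()["eef_pos"][:2]-o)@u,(r.get_obs()["eef_pos"][:2]-o)@v)
for n in ("top","scene"):
    f=r.grab_frame(n); P=world(f); d=np.hypot(P[:,0]-.605,P[:,1]-.012)
    for lo in (.09,.096):
        Q=P[(d<.12)&(d>.08)&(P[:,2]>lo)&(P[:,2]<.106)]
        g=least_squares(lambda p:np.hypot(Q[:,0]-p[0],Q[:,1]-p[1])-p[2],[.61,.016,.1],loss="soft_l1",f_scale=.002); print(n,lo,g.x.round(4),len(Q),Q[:,2].max())
```

```text
[ 0.5   0.42 -0.24  0.9   0.    1.43]
conf 0.91 w 0.1471 yaw -53.5 len 0.1705
origin [0.5298 0.2592] lip pt [0.5698 0.2051] z [0.04  0.046 0.084]
tcp in tray -0.03836902945734047 -0.07062819262943958
top 0.09 [0.6044 0.0113 0.0979] 515 0.10540650123034934
top 0.096 [0.6047 0.0115 0.0979] 382 0.10540650123034934
scene 0.09 [0.6051 0.0098 0.0983] 572 0.10559154137220239
scene 0.096 [0.6051 0.01   0.0981] 315 0.10559154137220239
```

Call:
arm_command:
  series:
    - [[0,0,0.04],0]
    - [[0,0,0.09],0]
    - [[0,0,0.15],0]
    - [[0,0,0.2],0]
    - [[0,0,0.23],0]

```text
clock: 6.22
eef_pos: [0.4509, 0.2484, 0.1433]
tcp_rot: [0.0, 0.446, 0.895, 0.0]
contact_force: [-0.0, 0.9, -3.2]
grip_width: 0.077
finger_force: 59.3
```

Call:
arm_command:
  series:
    - [[0.01,-0.03,0.01],0]
    - [[0.023,-0.08,0.02],0]
    - [[0.038,-0.14,0.02],0]
    - [[0.053,-0.2,0.02],0]
    - [[0.07,-0.27,0.02],0]

```text
clock: 6.85
eef_pos: [0.4782, 0.1385, 0.1495]
tcp_rot: [-0.001, 0.446, 0.895, -0.001]
contact_force: [0.7, -0.0, -3.8]
grip_width: 0.077
finger_force: 59.4
```

Call:
arm_command:
  series:
    - [[0.016,-0.07,0],0]
    - [[0.031,-0.13,0],0]
    - [[0.05,-0.19,0],0]
    - [[0.064,-0.25,0],0]
    - [[0.069,-0.28,0],0]

```text
clock: 7.48
eef_pos: [0.5057, 0.0264, 0.1496]
tcp_rot: [-0.001, 0.447, 0.894, -0.001]
contact_force: [-0.6, -0.1, -3.1]
grip_width: 0.08
finger_force: 59.3
```

Call:
arm_command:
  series:
    - [[0,0,-0.02],0]
    - [[0,0,-0.04],0]
    - [[0,0,-0.06],0]
    - [[0,0,-0.06],0]

```text
clock: 7.98
eef_pos: [0.5053, 0.0288, 0.1254]
tcp_rot: [-0.001, 0.446, 0.895, -0.001]
contact_force: [0.1, -0.4, -1.8]
grip_width: 0.081
finger_force: 59.4
```

Run:
```python
from tf import *
o=r.get_obs(); print(o["eef_pos"],o["q"].round(2),o["contact_force"],o["torque"],o["grip_width"])
f=r.grab_frame("top"); O,a,u,v,P=fit(f)
q=P[:,:2]-O; X=q@u; Y=q@v; t=(abs(Y)<.06)&(P[:,2]<np.percentile(P[:,2],60)); print(np.linalg.lstsq(np.c_[X[t],Y[t],np.ones(t.sum())],P[t,2],rcond=None)[0])
T=np.array([.605,.0108]); print("tcp rel tin axial, lateral",(o["eef_pos"][:2]-T)@u,(o["eef_pos"][:2]-T)@v)
cv2.imwrite("pics/t2.png",cv2.resize(f["pixels"][130:330,150:400],None,fx=2.4,fy=2.4))
```

```text
[0.50525808 0.02880554 0.12541953] [ 0.06  0.33 -0.17  1.08  0.    0.98] [ 0.08167919 -0.37292593 -1.79319856] [-0.17701208  0.2225382   0.00914584] 0.08069625805223928
conf 0.91 w 0.1445 yaw -54.5 len 0.2163
origin [0.5736 0.0597] lip pt [ 0.6259 -0.0137] z [0.115 0.121 0.181]
[-0.00447088 -0.00604049  0.11929186]
tcp rel tin axial, lateral -0.07257901558348245 -0.07074558034693038
```

View pics/t2.png

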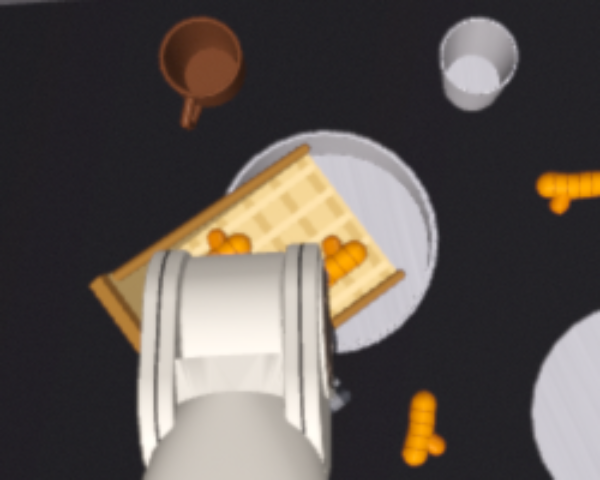

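Call:
arm_command:
  series:
    - [[0,0,-0.012],0]
    - [[0,0,-0.025],0]
    - [[0,0,-0.032],0]
    - [[0,0,-0.032],0]

```text
clock: 8.57
eef_pos: [0.5059, 0.0282, 0.1133]
tcp_rot: [-0.0, 0.446, 0.895, -0.0]
contact_force: [-0.0, -0.8, -3.5]
grip_width: 0.079
finger_force: 59.4
```

Call:
arm_command:
  series:
    - [[0,0,-0.004],0]
    - [[0,0,-0.004],0]

```text
clock: 8.82
eef_pos: [0.5062, 0.0282, 0.1121]
tcp_rot: [-0.0, 0.446, 0.895, -0.0]
contact_force: [0.2, -0.0, -2.6]
grip_width: 0.08
finger_force: 59.3
```

Call:
arm_command:
  series:
    - [[0,0,-0.004],0]
    - [[0,0,-0.006],0]
    - [[0,0,-0.006],0]

```text
clock: 9.2
eef_pos: [0.5065, 0.0282, 0.1107]
tcp_rot: [0.0, 0.446, 0.895, 0.0]
contact_force: [-3.3, -1.5, 4.7]
grip_width: 0.081
finger_force: 60.4
```

Call:
arm_command:
  series:
    - [[0,0,-0.003],0]
    - [[0,0,-0.005],0]
    - [[0,0,-0.005],0]

```text
clock: 9.57
eef_pos: [0.5066, 0.0281, 0.1105]
tcp_rot: [0.001, 0.446, 0.895, 0.001]
contact_force: [-7.0, -2.2, 17.0]
grip_width: 0.074
finger_force: 62.3
```

Call:
arm_command:
  series:
    - [[0,0,0.006],0]
    - [[0,0,0.006],0]

```text
clock: 9.82
eef_pos: [0.5066, 0.0282, 0.1107]
tcp_rot: [0.0, 0.446, 0.895, 0.0]
contact_force: [-2.6, -1.3, 4.5]
grip_width: 0.079
finger_force: 60.6
```

Call:
arm_command:
  series:
    - [[0,0,0],0]
    - [[0,0,0],0]
    - [[0,0,0],0]
  fingers: 0.3

```text
clock: 10.2
eef_pos: [0.5063, 0.0283, 0.1098]
tcp_rot: [-0.0, 0.446, 0.895, 0.0]
contact_force: [-0.3, -0.9, 0.1]
grip_width: 0.294
finger_force: 0.0
```

Run:
```python
from tf import *
o=r.get_obs(); print(o["eef_pos"],o["contact_force"],o["grip_width"])
f=r.grab_frame("top"); O,a,u,v,P=fit(f)
q=P[:,:2]-O; X=q@u; Y=q@v; t=(abs(Y)<.06)&(P[:,2]<np.percentile(P[:,2],60)); print(np.linalg.lstsq(np.c_[X[t],Y[t],np.ones(t.sum())],P[t,2],rcond=None)[0])
```

```text
[0.50628856 0.02829152 0.10982236] [-0.28714594 -0.87981954  0.07317962] 0.29436315884361974
conf 0.73 w 0.1443 yaw -54.0 len 0.2119
origin [0.5747 0.0582] lip pt [ 0.6264 -0.0129] z [0.101 0.107 0.167]
[-0.00060575 -0.00128889  0.10497968]
```

Call:
arm_command:
  series:
    - [[0,0,0.05],0]
    - [[0,0,0.12],0]
    - [[0,0,0.2],0]
    - [[0,0,0.3],0]
    - [[0,0,0.3],0]

```text
clock: 10.92
eef_pos: [0.5085, 0.0284, 0.2336]
tcp_rot: [0.003, 0.446, 0.895, 0.002]
contact_force: [-0.1, -0.5, 0.1]
grip_width: 0.303
finger_force: 0.0
```

Call:
arm_command:
  series:
    - [[0,0.06,0],0.11]
    - [[0,0.12,0],0.22]
    - [[0,0.18,0],0.33]
    - [[-0.002,0.24,0],0.44]
    - [[-0.004,0.3,0],0.55]
  fingers: 0.6

```text
clock: 11.55
eef_pos: [0.5041, 0.1488, 0.2289]
tcp_rot: [-0.001, 0.028, 1.0, -0.0]
contact_force: [0.2, 0.2, 0.0]
grip_width: 0.603
finger_force: 0.0
```

Call:
arm_command:
  series:
    - [[0,0,0],0.11]
    - [[0,0,0],0.22]
    - [[0,0,0],0.33]
    - [[0,0,0],0.44]
    - [[0,0,0],0.44]

```text
clock: 12.18
eef_pos: [0.5042, 0.1481, 0.2291]
tcp_rot: [-0.001, -0.309, 0.951, 0.0]
contact_force: [-0.5, -0.6, 0.6]
grip_width: 0.597
finger_force: 0.0
```

Run:
```python
from tf import *
o=r.get_obs(); print(o["eef_pos"],o["tcp_rot"],o["q"].round(2)); n=o["tcp_rot"]; print("yaxis",(2*np.degrees(np.arctan2(n[2],n[1]))-90))
f=r.grab_frame("top"); O,a,u,v,P=fit(f); print(a)
f=r.grab_frame("scene"); O,a,u,v,P=fit(f)
f=r.grab_frame("wrist"); cv2.imwrite("pics/w3.png",f["pixels"])
P=world(f); d=(P[:,:2]-o["eef_pos"][:2]); t=(P[:,2]>.158)&(P[:,2]<.175); 
X=d@u; Y=d@v; t&=(abs(Y)<.05)&(abs(X)<.08); print("walltop X",np.percentile(X[t],[5,50,95]),t.sum())
```

```text
[0.50417873 0.14811893 0.22905927] [-8.55104423e-04 -3.08772994e-01  9.51135377e-01  3.52572982e-05] [ 0.29  0.29  0.07  1.35  0.   -0.34]
yaxis 125.97061556192727
conf 0.71 w 0.1461 yaw -53.0 len 0.2102
origin [0.5733 0.0568] lip pt [ 0.6257 -0.0127] z [0.101 0.107 0.167]
-0.9250245035569946
conf 0.81 w 0.1439 yaw -53.0 len 0.211
origin [0.5764 0.0526] lip pt [ 0.6291 -0.0173] z [0.101 0.111 0.167]
walltop X [-0.01147942 -0.003972    0.00359822] 3798
```

View pics/w3.png

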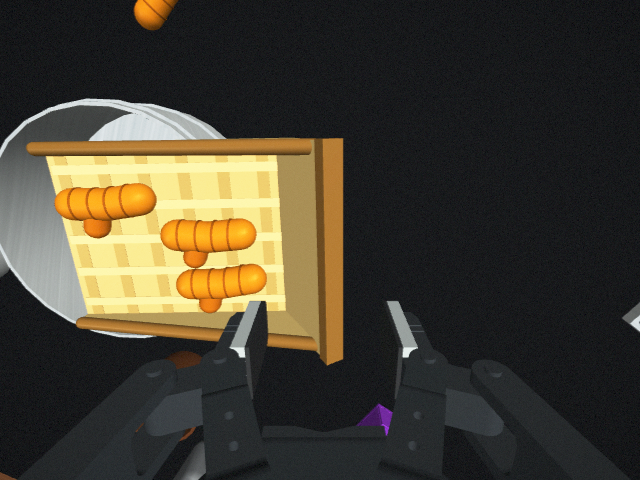

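Call:
arm_command:
  series:
    - [[0.006,-0.008,-0.05],0.011]
    - [[0.006,-0.008,-0.12],0.011]
    - [[0.006,-0.008,-0.19],0.011]
    - [[0.006,-0.008,-0.235],0.011]
    - [[0.006,-0.008,-0.235],0.011]

```text
clock: 13.05
eef_pos: [0.5058, 0.1446, 0.1346]
tcp_rot: [-0.002, -0.318, 0.948, 0.0]
contact_force: [-0.1, -0.6, -0.6]
grip_width: 0.601
finger_force: 0.0
```

Call:
arm_command:
  series:
    - [[0,0,0],0]
    - [[0,0,0],0]
    - [[0,0,0],0]
  fingers: 0.4

```text
clock: 13.42
eef_pos: [0.5076, 0.1452, 0.137]
tcp_rot: [0.001, -0.318, 0.948, -0.0]
contact_force: [-0.4, 0.6, 0.2]
grip_width: 0.396
finger_force: 0.0
```

```bash
cat > tl.py <<'E'
from tf import *
def tilt(n="top",name=None):
    f=r.grab_frame(n); m=r.masks_of("tray",f)[0]["pixels"]; P=world(f,cv2.erode(m.astype(np.uint8),np.ones((3,3)))>0)
    u=np.array([.602,-.799]);v=np.array([.799,.602]); q=P[:,:2]-np.array([.605,.0108]); X=q@u;Y=q@v
    # ransac floor plane
    rng=np.random.default_rng(0);A=np.c_[X,Y,np.ones(len(X))];b=(0,None)
    for _ in range(300):
        i=rng.choice(len(A),3,False)
        try: s=np.linalg.solve(A[i],P[i,2])
        except Exception: continue
        k=abs(A@s-P[:,2])<.004
        if k.sum()>b[0]: b=(k.sum(),k)
    s=np.linalg.lstsq(A[b[1]],P[b[1],2],rcond=None)[0]
    print(n,"tilt deg",np.degrees(np.arctan(-s[0])).round(1),"roll",np.degrees(np.arctan(s[1])).round(1),"axial range",np.percentile(X[b[1]],[1,99]).round(3),"z range",np.percentile(P[b[1],2],[1,99]).round(3),b[0],len(A))
    if name: cv2.imwrite(name,cv2.resize(f["pixels"][90:330,180:500],None,fx=2,fy=2))
    return f
E
python3 - <<'E'
from tl import *
o=r.get_obs(); print(o["eef_pos"],o["contact_force"],o["grip_width"]); tilt()
E
```

```text
[0.50758283 0.14519803 0.13695572] [-0.39791316  0.6081099   0.2102977 ] 0.3960936710722909
top tilt deg 0.2 roll 0.1 axial range [-0.139  0.031] z range [0.102 0.109] 2997 4586
```

Call:
arm_command:
  series:
    - [[0,0,0],0]
    - [[0,0,0],0]
    - [[0,0,0.02],0]
    - [[0,0,0.04],0]
    - [[0,0,0.06],0]
  fingers: 0

```text
clock: 14.15
eef_pos: [0.5107, 0.1426, 0.1627]
tcp_rot: [0.004, -0.317, 0.948, -0.004]
contact_force: [4.3, -6.1, 4.0]
grip_width: 0.194
finger_force: 54.8
```

Run:
```python
from tl import *
o=r.get_obs(); print(o["eef_pos"],o["contact_force"],o["torque"],o["grip_width"]); tilt()
tilt("scene","pics/s4.png")
```

```text
[0.51067794 0.14256034 0.16270948] [ 4.29926666 -6.12786054  3.98470498] [-1.94966686 -1.32222292 -0.09175694] 0.1936624527668442
top tilt deg 12.7 roll 1.0 axial range [-0.141  0.022] z range [0.085 0.125] 2795 4194
scene tilt deg 12.8 roll 0.5 axial range [-0.147  0.024] z range [0.084 0.127] 1368 3023
```

View pics/s4.png

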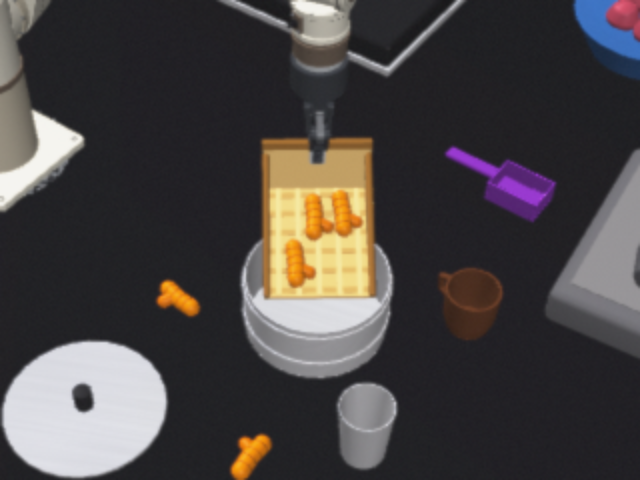

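Call:
arm_command:
  series:
    - [[0,0,0.01],0]
    - [[0,0,0.02],0]
    - [[0,0,0.03],0]
    - [[0,0,0.03],0]

```text
clock: 14.85
eef_pos: [0.5098, 0.1428, 0.1742]
tcp_rot: [0.003, -0.317, 0.948, -0.003]
contact_force: [1.7, -4.8, 6.3]
grip_width: 0.166
finger_force: 58.3
```

Run:
```python
from tl import *
o=r.get_obs(); print(o["eef_pos"],o["contact_force"],o["torque"],o["grip_width"]); tilt()
```

```text
[0.50984643 0.14282251 0.17424504] [ 1.73894233 -4.81013654  6.28182234] [-1.78767619 -1.00726586 -0.21954277] 0.16580966522881127
top tilt deg 17.7 roll 1.1 axial range [-0.145  0.014] z range [0.08  0.133] 2719 4031
```

Call:
arm_command:
  series:
    - [[0,0,0.01],0]
    - [[0,0,0.02],0]
    - [[0,0,0.03],0]
    - [[0,0,0.04],0]
    - [[0,0,0.04],0]

```text
clock: 15.58
eef_pos: [0.5084, 0.1434, 0.1892]
tcp_rot: [0.001, -0.317, 0.948, -0.002]
contact_force: [1.1, -4.5, 4.1]
grip_width: 0.145
finger_force: 60.9
```

Run:
```python
from tl import *
o=r.get_obs(); print(o["eef_pos"],o["contact_force"],o["torque"],o["grip_width"]); tilt()
```

```text
[0.50843317 0.14335934 0.1891903 ] [ 1.10149438 -4.54013943  4.06947482] [-1.53016466 -0.75290689 -0.26197001] 0.14485482529679666
top tilt deg 23.6 roll 1.4 axial range [-0.152  0.001] z range [0.077 0.145] 2639 3863
```

Call:
arm_command:
  series:
    - [[0.008,-0.01,0.01],0]
    - [[0.015,-0.02,0.02],0]
    - [[0.024,-0.032,0.03],0]
    - [[0.036,-0.048,0.03],0]
    - [[0.036,-0.048,0.03],0]

```text
clock: 16.3
eef_pos: [0.5213, 0.1258, 0.1989]
tcp_rot: [-0.001, -0.318, 0.948, 0.001]
contact_force: [-0.5, -0.2, -2.8]
grip_width: 0.124
finger_force: 58.3
```

Run:
```python
from tl import *
o=r.get_obs(); print(o["eef_pos"],o["contact_force"],o["torque"],o["grip_width"]); tilt("top","pics/t5.png")
```

```text
[0.52125227 0.12577822 0.19886697] [-0.45938714 -0.19649898 -2.75544655] [ 0.11194969  0.11312187 -0.03835733] 0.12420145886867495
top tilt deg 29.4 roll 0.1 axial range [-0.135  0.007] z range [0.07  0.151] 2299 3283
```

View pics/t5.png

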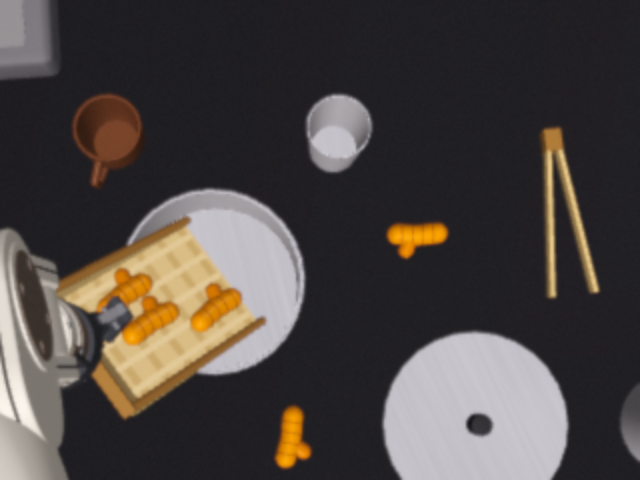

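Call:
arm_command:
  series:
    - [[0.06,-0.08,0],0]
    - [[0,0,0],0]
    - [[0.06,-0.08,0],0]
    - [[0,0,0],0]
    - [[0.06,-0.08,0],0]

```text
clock: 17.02
eef_pos: [0.5431, 0.0976, 0.1998]
tcp_rot: [-0.001, -0.322, 0.947, 0.001]
contact_force: [1.5, 0.4, -0.7]
grip_width: 0.127
finger_force: 59.8
```

Run:
```python
from tl import *
o=r.get_obs(); print(o["eef_pos"],o["contact_force"],o["torque"],o["grip_width"]); f=tilt("top")
P0=np.array([.605,.0108]);u=np.array([.602,-.799]);v=np.array([.799,.602])
for x in r.masks_of("root1",f):
    Q=world(f,x["pixels"]); c=np.median(Q,0); print(round(x["conf"],2),c.round(3),"ax",((c[:2]-P0)@u).round(3),"lat",((c[:2]-P0)@v).round(3))
```

```text
[0.54306433 0.09762639 0.19983852] [ 1.50326715  0.35370053 -0.67034799] [ 0.01889157 -0.06265437  0.00421597] 0.12707302020201305
top tilt deg 29.7 roll -0.4 axial range [-0.098  0.044] z range [0.07  0.151] 3283 4304
0.66 [ 0.656 -0.037  0.045] ax 0.069 lat 0.012
0.51 [ 0.615 -0.058  0.024] ax 0.061 lat -0.034
```

Run:
```python
from tl import *
f=r.grab_frame("wrist"); g=r.grab_frame("scene")
a=cv2.resize(f["pixels"],(400,300)); b=cv2.resize(g["pixels"][130:310,240:480],(400,300)); cv2.imwrite("pics/c6.png",np.hstack([a,b]))
```

```text
(no output)
```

View pics/c6.png

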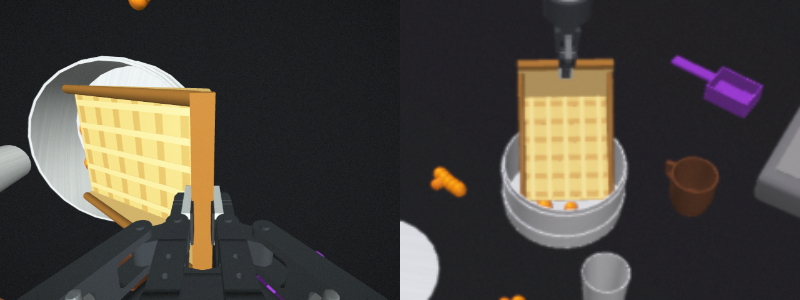

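Call:
arm_command:
  series:
    - [[0,0,0.06],0]
    - [[0,0,0.12],0]
    - [[0,0,0.18],0]
    - [[0,0,0.225],0]
    - [[0,0,0.225],0]

```text
clock: 17.9
eef_pos: [0.546, 0.0945, 0.2917]
tcp_rot: [0.002, -0.318, 0.948, -0.0]
contact_force: [0.4, -0.5, -3.1]
grip_width: 0.126
finger_force: 59.9
```

Call:
arm_command:
  series:
    - [[-0.03,0.1,0],0]
    - [[-0.06,0.22,0],0]
    - [[-0.1,0.34,0],0]
    - [[-0.13,0.46,0],0]
    - [[-0.165,0.57,0],0]

```text
clock: 18.52
eef_pos: [0.4782, 0.3234, 0.2886]
tcp_rot: [-0.001, -0.318, 0.948, -0.0]
contact_force: [1.4, -0.0, -2.0]
grip_width: 0.128
finger_force: 59.9
```

Call:
arm_command:
  series:
    - [[0,0,0],0]
    - [[0,0,-0.1],0]
    - [[0,0,-0.2],0]
    - [[0,0,-0.3],0]
    - [[0,0,-0.34],0]

```text
clock: 19.15
eef_pos: [0.4776, 0.3197, 0.1507]
tcp_rot: [-0.003, -0.318, 0.948, -0.001]
contact_force: [0.3, 0.2, -2.6]
grip_width: 0.126
finger_force: 59.8
```

Run:
```python
from tl import *
o=r.get_obs(); print(o["eef_pos"],o["contact_force"],o["torque"],o["grip_width"]); f=tilt("top")
```

```text
[0.477589   0.319738   0.15067736] [ 0.30566978  0.20437728 -2.63444486] [ 0.07082975  0.03403885 -0.0086575 ] 0.1256990011800257
top tilt deg 30.0 roll -0.5 axial range [-0.317 -0.174] z range [0.021 0.105] 3504 5433
```

Call:
arm_command:
  series:
    - [[0,0,-0.03],0]
    - [[-0.012,0.016,-0.06],0]
    - [[-0.024,0.032,-0.09],0]
    - [[-0.033,0.044,-0.12],0]
    - [[-0.033,0.044,-0.12],0]

```text
clock: 19.88
eef_pos: [0.4675, 0.3436, 0.1107]
tcp_rot: [0.005, -0.319, 0.948, 0.002]
contact_force: [-5.6, 5.5, 16.3]
grip_width: 0.128
finger_force: 121.9
```

Run:
```python
from tl import *
o=r.get_obs(); print(o["eef_pos"],o["contact_force"],o["torque"],o["grip_width"]); f=tilt("top")
```

```text
[0.46749644 0.3435594  0.11074838] [-5.60770027  5.5271024  16.28023969] [-0.62679384  0.10864929 -0.11560062] 0.12839446755271033
top tilt deg 20.1 roll 0.5 axial range [-0.333 -0.178] z range [0.006 0.065] 3703 5657
```

Call:
arm_command:
  series:
    - [[0,0,-0.02],0]
    - [[-0.01,0.013,-0.05],0]
    - [[-0.02,0.027,-0.08],0]
    - [[-0.02,0.027,-0.11],0]
    - [[-0.02,0.027,-0.11],0]
  fingers: 0.22

```text
clock: 20.6
eef_pos: [0.4572, 0.3494, 0.0601]
tcp_rot: [-0.002, -0.318, 0.948, -0.001]
contact_force: [-0.6, -0.8, 0.3]
grip_width: 0.218
finger_force: 0.0
```

Call:
arm_command:
  series:
    - [[0,0,0],0]
    - [[0,0,0],0]
    - [[0,0,0],0]
    - [[0,0,0],0]
  fingers: 0.7

```text
clock: 21.1
eef_pos: [0.4585, 0.3503, 0.0624]
tcp_rot: [0.0, -0.318, 0.948, 0.0]
contact_force: [1.1, -0.0, -0.3]
grip_width: 0.7
finger_force: 0.0
```

Call:
arm_command:
  series:
    - [[0,0,0.1],0]
    - [[0,0,0.2],0]
    - [[0,0,0.3],0]
    - [[0,0,0.4],0]
    - [[0,0,0.4],0]

```text
clock: 21.72
eef_pos: [0.4601, 0.3516, 0.2265]
tcp_rot: [0.004, -0.318, 0.948, 0.001]
contact_force: [0.3, -0.4, -0.5]
grip_width: 0.701
finger_force: 0.0
```

Run:
```python
from tl import *
o=r.get_obs(); print(o["eef_pos"],o["q"].round(2),o["contact_force"],o["grip_width"]); f=tilt("scene")
for n in ("top","scene"):
    f=r.grab_frame(n)
    for x in r.masks_of("stray1",f):
        m=x["pixels"]; P=world(f,m); P=P[P[:,2]>.006]
        if len(P)<20: continue
        print(n,round(x["conf"],2),[int(k) for k in x["bbox"]],*box(P),np.percentile(P[:,2],[50,98]).round(3))
    if n=="top": cv2.imwrite("pics/t7.png",f["pixels"])
```

```text
[0.46009842 0.35163838 0.22650615] [ 0.65  0.39  0.21  1.38 -0.    0.01] [ 0.31483216 -0.38712149 -0.54125242] 0.7006441731098145
scene tilt deg 0.0 roll -0.7 axial range [-0.331 -0.154] z range [0.003 0.011] 1266 2742
top 0.83 [319, 294, 12, 28] [ 0.429 -0.08 ] [0.037 0.067] 89.8 [0.02  0.026]
top 0.71 [374, 203, 23, 12] [ 0.661 -0.228] [0.033 0.064] 0.8 [0.021 0.026]
scene 0.6 [295, 306, 17, 23] [ 0.664 -0.229] [0.038 0.07 ] 1.7 [0.021 0.028]
scene 0.53 [260, 233, 21, 14] [ 0.434 -0.081] [0.064 0.035] 7.3 [0.02  0.031]
```

View pics/t7.png

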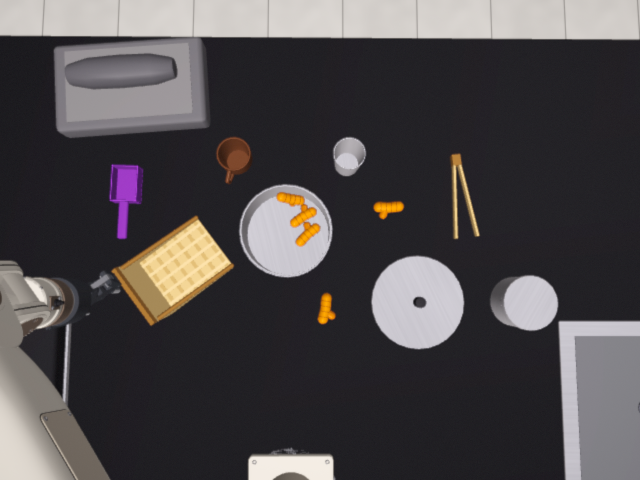

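```bash
cat > rf.py <<'E'
from h import *
from scipy.spatial import cKDTree
from scipy.optimize import minimize
def shape(fl):
    g=np.stack(np.meshgrid(np.arange(-36,37,2.),np.arange(-14,30,2.)),-1).reshape(-1,2)
    b=np.hypot(np.maximum(abs(g[:,0])-24,0),g[:,1])<12
    s=(abs(g[:,0]-8)<7)&(g[:,1]>0)&(g[:,1]<28)
    q=g[b|s]/1000; q[:,1]*=fl; return q
def fit(P):
    X=P[:,:2]; X=X[np.random.default_rng(0).permutation(len(X))[:500]]; t=cKDTree(X); c=X.mean(0); best=None
    for fl in (1,-1):
        S=shape(fl)
        def cost(p):
            R=np.array([[np.cos(p[2]),-np.sin(p[2])],[np.sin(p[2]),np.cos(p[2])]]); Y=S@R.T+p[:2]
            return 1e3*(np.minimum(t.query(Y)[0],.02).mean()+np.minimum(cKDTree(Y).query(X)[0],.02).mean())
        for a in np.arange(0,2*np.pi,np.pi/6):
            g=minimize(cost,[*c,a],method="Nelder-Mead",options=dict(maxiter=80,initial_simplex=[[*c,a],[c[0]+.008,c[1],a],[c[0],c[1]+.008,a],[*c,a+.3]]))
            if best is None or g.fun<best[0]: best=(g.fun,g.x,fl)
    e,p,fl=best; d=np.array([np.cos(p[2]),np.sin(p[2])])
    return e,p[:2],np.degrees(p[2])%360,fl,p[:2]-.011*d
def strays(cams=("top","scene"),far=None):
    for n in cams:
        f=r.grab_frame(n)
        for x in r.masks_of("stray1",f):
            P=world(f,x["pixels"]); P=P[(P[:,2]>.008)&(P[:,2]<.04)]
            if len(P)<60: continue
            e,c,a,fl,g=fit(P); print(n,round(x["conf"],2),"err",round(e,2),"c",c.round(4),"yaw",round(a,1),"flip",fl,"GRIP",g.round(4))
E
python3 -c "
from rf import *
strays()"
```

```text
top 0.66 err 1.93 c [ 0.4279 -0.0757] yaw 169.8 flip 1 GRIP [ 0.4387 -0.0776]
top 0.57 err 16.48 c [0.4721 0.3274] yaw 40.2 flip -1 GRIP [0.4637 0.3203]
top 0.55 err 1.96 c [ 0.6691 -0.2251] yaw 90.4 flip 1 GRIP [ 0.6692 -0.2361]
scene 0.75 err 2.47 c [ 0.4299 -0.0782] yaw 165.1 flip 1 GRIP [ 0.4406 -0.081 ]
scene 0.58 err 16.46 c [0.6734 0.406 ] yaw 217.2 flip 1 GRIP [0.6822 0.4127]
scene 0.57 err 2.14 c [ 0.6709 -0.2294] yaw 89.1 flip 1 GRIP [ 0.6707 -0.2404]
```

Call:
arm_command:
  series:
    - [[-0.004,-0.12,0],-0.11]
    - [[-0.008,-0.24,0],-0.22]
    - [[-0.014,-0.37,0],-0.33]
    - [[-0.02,-0.49,0],-0.44]
    - [[-0.025,-0.58,0],-0.544]

```text
clock: 22.85
eef_pos: [0.4478, 0.1164, 0.2221]
tcp_rot: [0.0, 0.107, 0.994, -0.0]
contact_force: [0.0, 0.1, -0.4]
grip_width: 0.701
finger_force: 0.0
```

Call:
arm_command:
  series:
    - [[-0.01,-0.13,0],0]
    - [[-0.02,-0.26,-0.05],0]
    - [[-0.026,-0.38,-0.12],0]
    - [[-0.026,-0.45,-0.2],0]
    - [[-0.026,-0.49,-0.25],0]

```text
clock: 23.48
eef_pos: [0.4368, -0.0792, 0.1207]
tcp_rot: [-0.001, 0.105, 0.995, 0.0]
contact_force: [0.1, 0.3, 0.1]
grip_width: 0.697
finger_force: 0.0
```

Call:
arm_command:
  series:
    - [[0,0,0],0]
    - [[0,0,0],0]

```text
clock: 23.72
eef_pos: [0.4384, -0.0774, 0.1228]
tcp_rot: [0.0, 0.103, 0.995, 0.0]
contact_force: [-0.1, -0.6, 0.6]
grip_width: 0.703
finger_force: 0.0
```

```bash
cat > st.py <<'E'
from h import *
def st():
    o=r.get_obs(); n=o["tcp_rot"]; print(round(o["clock"],1),o["eef_pos"].round(4),"yaxis",round(2*np.degrees(np.arctan2(n[2],n[1]))-90,1),"q6",o["q"][5].round(2),"F",o["contact_force"].round(1),"g",round(o["grip_width"],3),round(o["finger_force"],1))
E
python3 -c "
from st import *; from rf import *
st(); strays(('top','wrist'))"
```

```text
23.7 [ 0.4384 -0.0774  0.1228] yaxis 78.1 q6 0.03 F [-0.1 -0.6  0.6] g 0.703 0.0
top 0.7 err 1.84 c [ 0.6692 -0.2248] yaw 89.8 flip 1 GRIP [ 0.6692 -0.2358]
top 0.67 err 17.16 c [0.4787 0.3316] yaw 217.7 flip 1 GRIP [0.4874 0.3383]
wrist 0.6 err 1.86 c [ 0.4264 -0.0761] yaw 166.0 flip 1 GRIP [ 0.437  -0.0787]
wrist 0.22 err 18.5 c [ 0.4051 -0.245 ] yaw 238.6 flip -1 GRIP [ 0.4108 -0.2356]
```

Call:
arm_command:
  series:
    - [[0,-0.003,-0.1],-0.02]
    - [[0,-0.003,-0.2],-0.02]
    - [[0,-0.003,-0.28],-0.02]
    - [[0,-0.003,-0.296],-0.02]
    - [[0,-0.003,-0.296],-0.02]

```text
clock: 24.55
eef_pos: [0.4384, -0.0788, 0.0043]
tcp_rot: [0.0, 0.119, 0.993, 0.0]
contact_force: [-0.3, -0.4, 0.8]
grip_width: 0.702
finger_force: 0.0
```

Call:
arm_command:
  series:
    - [[0,0,0],0]
    - [[0,0,0],0]
    - [[0,0,0],0]
    - [[0,0,0],0]
    - [[0,0,0],0]
  fingers: 0

```text
clock: 25.18
eef_pos: [0.4391, -0.0793, 0.0053]
tcp_rot: [0.002, 0.119, 0.993, -0.0]
contact_force: [-1.5, 0.5, 6.1]
grip_width: 0.266
finger_force: 56.6
```

Call:
arm_command:
  series:
    - [[0,0,0.07],0]
    - [[0,0,0.17],0]
    - [[0,0,0.29],0]
    - [[0,0,0.41],0]
    - [[0,0,0.41],0]

```text
clock: 25.8
eef_pos: [0.4411, -0.0796, 0.1724]
tcp_rot: [0.005, 0.119, 0.993, -0.0]
contact_force: [0.7, -0.4, -0.8]
grip_width: 0.27
finger_force: 57.3
```

```bash
python3 -c "
from st import *
st()"
```

```text
25.8 [ 0.4411 -0.0796  0.1724] yaxis 76.3 q6 0.06 F [ 0.7 -0.4 -0.8] g 0.27 57.3
```

Call:
arm_command:
  series:
    - [[0.09,0.07,0],0]
    - [[0.18,0.14,0],0]
    - [[0.27,0.21,0],0]
    - [[0.36,0.274,0],0]
    - [[0.36,0.274,0],0]

```text
clock: 26.42
eef_pos: [0.5831, 0.0325, 0.1658]
tcp_rot: [-0.001, 0.118, 0.993, 0.0]
contact_force: [-0.5, -0.1, -0.5]
grip_width: 0.266
finger_force: 57.3
```

Call:
arm_command:
  series:
    - [[0,0,-0.1],0]
    - [[0,0,-0.2],0]
    - [[0,0,-0.28],0]
    - [[0,0,-0.28],0]

```text
clock: 26.92
eef_pos: [0.5777, 0.0298, 0.0525]
tcp_rot: [-0.004, 0.12, 0.993, -0.001]
contact_force: [-1.0, -0.6, -0.4]
grip_width: 0.263
finger_force: 57.2
```

Call:
arm_command:
  series:
    - [[0,0,0],0]
    - [[0,0,0],0]
    - [[0,0,0.05],0]
    - [[0,0,0.15],0]
    - [[0,0,0.28],0]
  fingers: 0.5

```text
clock: 27.55
eef_pos: [0.5815, 0.0306, 0.1693]
tcp_rot: [-0.0, 0.119, 0.993, -0.0]
contact_force: [0.7, 0.6, -0.4]
grip_width: 0.497
finger_force: 0.0
```

```bash
python3 -c "
from st import *; from rf import *
st(); strays(('top','scene'))"
```

```text
27.6 [0.5815 0.0306 0.1693] yaxis 76.3 q6 0.29 F [ 0.7  0.6 -0.4] g 0.497 0.0
top 0.89 err 1.86 c [ 0.6692 -0.2257] yaw 90.2 flip 1 GRIP [ 0.6693 -0.2367]
scene 0.69 err 2.36 c [ 0.6716 -0.2284] yaw 93.2 flip 1 GRIP [ 0.6722 -0.2394]
scene 0.45 err 2.46 c [0.5774 0.0309] yaw 152.0 flip 1 GRIP [0.5871 0.0258]
```

Call:
arm_command:
  series:
    - [[0.035,-0.11,0],-0.11]
    - [[0.075,-0.23,0],-0.22]
    - [[0.115,-0.35,0],-0.33]
    - [[0.15,-0.46,0],-0.44]
    - [[0.18,-0.55,0],-0.55]
  fingers: 0.65

```text
clock: 28.38
eef_pos: [0.6533, -0.1911, 0.1661]
tcp_rot: [-0.001, 0.527, 0.85, -0.0]
contact_force: [0.4, -0.6, -0.3]
grip_width: 0.652
finger_force: 0.0
```

Call:
arm_command:
  series:
    - [[0.02,-0.06,0],-0.1]
    - [[0.041,-0.12,0],-0.2]
    - [[0.041,-0.12,-0.06],-0.3]
    - [[0.041,-0.12,-0.14],-0.3]
    - [[0.041,-0.12,-0.14],-0.3]

```text
clock: 29.0
eef_pos: [0.667, -0.2364, 0.1067]
tcp_rot: [-0.004, 0.708, 0.706, -0.002]
contact_force: [0.0, 0.9, -0.6]
grip_width: 0.649
finger_force: 0.0
```

```bash
python3 -c "
from st import *; from rf import *
st(); strays(('wrist',))"
```

```text
29.0 [ 0.667  -0.2364  0.1067] yaxis -0.2 q6 1.23 F [ 0.   0.9 -0.6] g 0.649 0.0
wrist 0.69 err 1.87 c [ 0.6701 -0.2253] yaw 91.6 flip 1 GRIP [ 0.6704 -0.2363]
```

Shift +3 mm in x, descend 102 mm, close, lift.

Call:
arm_command:
  series:
    - [[0.008,0,-0.08],0]
    - [[0.008,0,-0.16],0]
    - [[0.008,0,-0.23],0]
    - [[0.008,0,-0.256],0]
    - [[0.008,0,-0.256],0]

```text
clock: 29.72
eef_pos: [0.6738, -0.2374, 0.0099]
tcp_rot: [0.0, 0.708, 0.706, 0.0]
contact_force: [-0.1, -0.0, 0.7]
grip_width: 0.653
finger_force: 0.0
```

Call:
arm_command:
  series:
    - [[0,0,0],0]
    - [[0,0,0],0]
    - [[0,0,0],0]
    - [[0,0,0],0]
    - [[0,0,0],0]
  fingers: 0

```text
clock: 30.35
eef_pos: [0.6747, -0.2379, 0.0118]
tcp_rot: [0.002, 0.708, 0.706, 0.001]
contact_force: [-1.1, 0.7, 5.3]
grip_width: 0.256
finger_force: 56.6
```

Call:
arm_command:
  series:
    - [[-0.03,0,0.07],0]
    - [[-0.06,0,0.17],0]
    - [[-0.1,0.02,0.29],0]
    - [[-0.14,0.04,0.41],0]
    - [[-0.14,0.06,0.41],0]

```text
clock: 30.98
eef_pos: [0.6196, -0.2143, 0.1799]
tcp_rot: [0.005, 0.709, 0.706, 0.002]
contact_force: [0.5, -0.0, -0.5]
grip_width: 0.254
finger_force: 56.9
```

```bash
python3 -c "
from st import *
st()"
```

```text
31.0 [ 0.6196 -0.2143  0.1799] yaxis -0.2 q6 1.24 F [ 0.5 -0.  -0.5] g 0.254 56.9
```

Call:
arm_command:
  series:
    - [[-0.006,0.13,0],0]
    - [[-0.012,0.27,0],0]
    - [[-0.018,0.4,0],0]
    - [[-0.024,0.535,0],0]
    - [[-0.024,0.535,0],0]

```text
clock: 31.6
eef_pos: [0.6072, 0.0048, 0.1724]
tcp_rot: [-0.001, 0.706, 0.708, -0.0]
contact_force: [0.2, 0.1, -0.7]
grip_width: 0.255
finger_force: 56.8
```

Call:
arm_command:
  series:
    - [[0,0,-0.1],0]
    - [[0,0,-0.2],0]
    - [[0,0,-0.26],0]
    - [[0,0,-0.26],0]

```text
clock: 32.1
eef_pos: [0.6055, -0.0004, 0.0662]
tcp_rot: [-0.002, 0.709, 0.706, -0.002]
contact_force: [-0.1, 0.1, 0.1]
grip_width: 0.256
finger_force: 56.8
```

Call:
arm_command:
  series:
    - [[0,0,0],0]
    - [[0,0,0],0]
    - [[0,0,0.05],0]
    - [[0,0,0.15],0]
    - [[0,0,0.28],0]
  fingers: 0.5

```text
clock: 32.72
eef_pos: [0.6074, 0.0006, 0.1827]
tcp_rot: [-0.0, 0.708, 0.706, -0.0]
contact_force: [1.1, 0.1, 0.7]
grip_width: 0.501
finger_force: 0.0
```

Call:
arm_command:
  series:
    - [[-0.09,-0.11,0.06],0]
    - [[-0.18,-0.24,0.06],0]
    - [[-0.26,-0.37,0.06],0]
    - [[-0.34,-0.5,0.06],0]
    - [[-0.34,-0.55,0.06],0]

```text
clock: 33.35
eef_pos: [0.4703, -0.222, 0.2072]
tcp_rot: [0.001, 0.71, 0.704, 0.0]
contact_force: [0.4, 0.3, 0.3]
grip_width: 0.504
finger_force: 0.0
```

Run:
```python
from st import *; from rf import *
st(); f=r.grab_frame("top"); cv2.imwrite("pics/t8.png",f["pixels"]); P=world(f)
d=np.hypot(P[:,0]-.605,P[:,1]-.011); print("tin content max z",np.percentile(P[d<.085,2],[50,95,99.9]).round(3))
for n in ("top","scene"):
    f=r.grab_frame(n); P=world(f); d=np.hypot(P[:,0]-.4445,P[:,1]+.294); K=P[(d<.06)&(P[:,2]>.04)&(P[:,2]<.06)]; print(n,"knob",np.median(K,0) if len(K) else None,len(K))
    m=r.masks_of("lid",f)[0]; Q=world(f,m["pixels"]); print(m["conf"],box(Q[(Q[:,2]>.008)&(Q[:,2]<.02)]))
```

```text
33.4 [ 0.4703 -0.222   0.2072] yaxis -0.4 q6 1.14 F [0.4 0.3 0.3] g 0.504 0.0
tin content max z [0.004 0.034 0.057]
top knob None 0
0.68 (array([ 0.462, -0.235]), array([0.092, 0.209]), 73.0)
scene knob [ 0.44651978 -0.29687386  0.04879383] 78
0.81 (array([ 0.445, -0.295]), array([0.21 , 0.216]), 39.8)
```

View pics/t8.png

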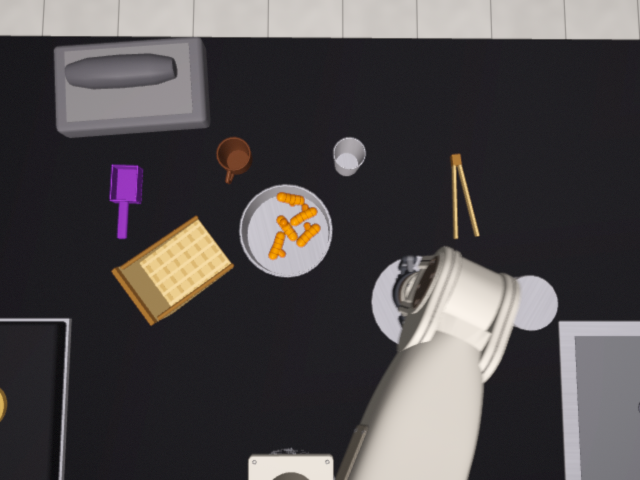

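Call:
arm_command:
  series:
    - [[-0.03,-0.09,0],0]
    - [[-0.062,-0.181,0],0]
    - [[-0.062,-0.181,-0.1],0]
    - [[-0.062,-0.181,-0.22],0]
    - [[-0.062,-0.181,-0.22],0]
  fingers: 0.65

```text
clock: 34.22
eef_pos: [0.4449, -0.2886, 0.1137]
tcp_rot: [-0.005, 0.707, 0.707, -0.001]
contact_force: [-1.1, 1.0, 1.1]
grip_width: 0.649
finger_force: 0.0
```

Run:
```python
from st import *
st(); f=r.grab_frame("wrist"); P=world(f); d=np.hypot(P[:,0]-.4455,P[:,1]+.2945); K=P[(d<.05)&(P[:,2]>.04)&(P[:,2]<.056)]; print("knob",len(K),K[:,:2].min(0),K[:,:2].max(0),np.median(K,0), box(K) if len(K) else 0)
Q=P[(P[:,2]>.009)&(P[:,2]<.02)&(d<.14)]; print(box(Q),cv2.minEnclosingCircle(Q[:,:2].astype(np.float32)))
cv2.imwrite("pics/w9.png",f["pixels"])
```

```text
34.2 [ 0.4449 -0.2886  0.1137] yaxis -0.0 q6 1.0 F [-1.1  1.   1.1] g 0.649 0.0
knob 1245 [ 0.43172906 -0.30687746] [ 0.45714895 -0.2817693 ] [ 0.44475382 -0.29267031  0.04965493] (array([ 0.445, -0.294]), array([0.025, 0.025]), 80.2)
(array([ 0.444, -0.294]), array([0.214, 0.213]), 44.2) ((0.44473230838775635, -0.2953242361545563), 0.10837322473526001)
```

Call:
arm_command:
  series:
    - [[0,-0.014,-0.08],0]
    - [[0,-0.014,-0.16],0]
    - [[0,-0.014,-0.21],0]
    - [[0,-0.014,-0.229],0]
    - [[0,-0.014,-0.229],0]

```text
clock: 34.9
eef_pos: [0.4484, -0.2977, 0.0271]
tcp_rot: [0.001, 0.708, 0.706, 0.0]
contact_force: [0.2, -0.1, 0.8]
grip_width: 0.652
finger_force: 0.0
```

Call:
arm_command:
  series:
    - [[0,0,0],0]
    - [[0,0,0],0]
    - [[0,0,0],0]
    - [[0,0,0],0]
    - [[0,0,0],0]
  fingers: 0

```text
clock: 35.52
eef_pos: [0.4473, -0.2979, 0.0273]
tcp_rot: [0.001, 0.708, 0.706, -0.0]
contact_force: [-1.7, 1.5, 5.7]
grip_width: 0.277
finger_force: 58.8
```

Call:
arm_command:
  series:
    - [[0,0,0.04],0]
    - [[0,0,0.12],0]
    - [[0,0,0.22],0]
    - [[0,0,0.34],0]
    - [[0,0,0.38],0]

```text
clock: 36.15
eef_pos: [0.4487, -0.2984, 0.1823]
tcp_rot: [0.003, 0.708, 0.706, 0.001]
contact_force: [0.7, -0.8, -3.5]
grip_width: 0.277
finger_force: 59.4
```

Run:
```python
from st import *
st()
for n in ("scene","top"):
    f=r.grab_frame(n); m=r.masks_of("lid",f)[0]; Q=world(f,m["pixels"]); z=np.median(Q[:,2]); Q=Q[abs(Q[:,2]-z)<.012]; A=np.c_[Q[:,:2]-Q[:,:2].mean(0),np.ones(len(Q))]; print(n,m["conf"],z,cv2.minEnclosingCircle(Q[:,:2].astype(np.float32)),np.linalg.lstsq(A,Q[:,2],rcond=None)[0])
```

```text
36.1 [ 0.4487 -0.2984  0.1823] yaxis -0.2 q6 0.99 F [ 0.7 -0.8 -3.5] g 0.277 59.4
scene 0.8 0.17068822126987138 ((0.4505263864994049, -0.2946828603744507), 0.10971059650182724) [ 0.00595752 -0.00352124  0.17066197]
top 0.67 0.16766090213817353 ((0.4490484297275543, -0.29454368352890015), 0.10816865414381027) [ 0.00474353 -0.00154379  0.16764658]
```

Call:
arm_command:
  series:
    - [[0.06,0.11,0],0]
    - [[0.11,0.22,0],0]
    - [[0.17,0.33,0],0]
    - [[0.22,0.44,0],0]
    - [[0.28,0.55,0],0]

```text
clock: 36.98
eef_pos: [0.5582, -0.0758, 0.1758]
tcp_rot: [-0.002, 0.708, 0.706, -0.001]
contact_force: [0.5, 0.0, -3.3]
grip_width: 0.28
finger_force: 59.4
```

Call:
arm_command:
  series:
    - [[0.05,0.1,0],0]
    - [[0.09,0.17,0],0]
    - [[0.108,0.212,0],0]
    - [[0.108,0.212,0],0]
    - [[0.108,0.212,0],0]

```text
clock: 37.6
eef_pos: [0.6014, 0.0064, 0.1772]
tcp_rot: [-0.0, 0.709, 0.706, -0.001]
contact_force: [0.4, -0.0, -2.6]
grip_width: 0.282
finger_force: 59.4
```

Run:
```python
from st import *
st()
for n in ("scene","top"):
    f=r.grab_frame(n); m=r.masks_of("lid",f)[0]; Q=world(f,m["pixels"]); z=np.median(Q[:,2]); Q=Q[abs(Q[:,2]-z)<.012]; A=np.c_[Q[:,:2]-Q[:,:2].mean(0),np.ones(len(Q))]; print(n,m["conf"],z,cv2.minEnclosingCircle(Q[:,:2].astype(np.float32)),np.linalg.lstsq(A,Q[:,2],rcond=None)[0])
```

```text
37.6 [0.6014 0.0064 0.1772] yaxis -0.2 q6 1.59 F [ 0.4 -0.  -2.6] g 0.282 59.4
scene 0.6 0.16511948199302484 ((0.602593183517456, 0.006363294553011656), 0.10999776422977448) [-2.91343288e-03 -9.12412364e-05  1.65098499e-01]
top 0.78 0.16414702994584807 ((0.6016712188720703, -0.032989222556352615), 0.09566134214401245) [-0.00276704  0.00519636  0.16416634]
```

Call:
arm_command:
  series:
    - [[0.0065,0.0025,-0.03],0]
    - [[0.0065,0.0025,-0.06],0]
    - [[0.0065,0.0025,-0.09],0]
    - [[0.0065,0.0025,-0.11],0]
    - [[0.0065,0.0025,-0.12],0]

```text
clock: 38.42
eef_pos: [0.6044, 0.0085, 0.1287]
tcp_rot: [-0.0, 0.708, 0.706, -0.0]
contact_force: [0.9, 0.8, -3.2]
grip_width: 0.279
finger_force: 59.4
```

Call:
arm_command:
  series:
    - [[0,0,-0.01],0]
    - [[0,0,-0.018],0]
    - [[0,0,-0.025],0]
    - [[0,0,-0.025],0]

```text
clock: 38.92
eef_pos: [0.6047, 0.0084, 0.1196]
tcp_rot: [-0.0, 0.708, 0.706, -0.0]
contact_force: [-0.7, 0.3, -2.5]
grip_width: 0.284
finger_force: 59.4
```

Call:
arm_command:
  series:
    - [[0,0,-0.005],0]
    - [[0,0,-0.007],0]
    - [[0,0,-0.007],0]

```text
clock: 39.3
eef_pos: [0.605, 0.0084, 0.1174]
tcp_rot: [0.0, 0.708, 0.706, 0.0]
contact_force: [-0.2, 0.3, -0.6]
grip_width: 0.279
finger_force: 59.7
```

Call:
arm_command:
  series:
    - [[0,0,0],0]
    - [[0,0,0],0]
    - [[0,0,0],0]
    - [[0,0,0],0]
  fingers: 0.7

```text
clock: 39.8
eef_pos: [0.6049, 0.0084, 0.117]
tcp_rot: [0.0, 0.708, 0.706, 0.0]
contact_force: [-0.3, 0.0, -0.0]
grip_width: 0.696
finger_force: 0.0
```

Call:
arm_command:
  series:
    - [[0,0,0.06],0]
    - [[0,0,0.14],0]
    - [[0,0,0.25],0]
    - [[-0.1,0,0.3],0]
    - [[-0.25,0,0.3],0]

```text
clock: 40.42
eef_pos: [0.5063, 0.0085, 0.2388]
tcp_rot: [0.002, 0.708, 0.706, 0.002]
contact_force: [0.3, 0.3, 0.0]
grip_width: 0.703
finger_force: 0.0
```

Call:
arm_command:
  series:
    - [[-0.1,-0.1,0],0]
    - [[-0.2,-0.2,0],0]
    - [[-0.2,-0.2,0],0]

```text
clock: 40.8
eef_pos: [0.4222, -0.0733, 0.2374]
tcp_rot: [0.0, 0.71, 0.704, -0.0]
contact_force: [0.6, -0.1, 0.0]
grip_width: 0.701
finger_force: 0.0
```

Run:
```python
from st import *; from tf import fit
st()
for n in ("scene","top"):
    f=r.grab_frame(n); m=r.masks_of("lid",f)[0]; Q=world(f,m["pixels"]); z=np.median(Q[:,2]); Q=Q[abs(Q[:,2]-z)<.012]; A=np.c_[Q[:,:2]-Q[:,:2].mean(0),np.ones(len(Q))]; print(n,m["conf"],z,cv2.minEnclosingCircle(Q[:,:2].astype(np.float32)),np.linalg.lstsq(A,Q[:,2],rcond=None)[0])
    P=world(f); d=np.hypot(P[:,0]-.5155,P[:,1]-.28); q=P[(d<.05)]; print("tray floor z",np.percentile(q[:,2],[5,50,95]).round(4))
    if n=="scene": cv2.imwrite("pics/s10.png",f["pixels"])
```

```text
40.8 [ 0.4222 -0.0733  0.2374] yaxis -0.4 q6 1.41 F [ 0.6 -0.1  0. ] g 0.701 0.0
scene 0.75 0.10543591381297157 ((0.603027880191803, 0.013006076216697693), 0.11126916855573654) [-0.00021701 -0.00011015  0.10536168]
tray floor z [0.0018 0.0066 0.0117]Traceback (most recent call last):
  File "<stdin>", line 4, in <module>
IndexError: list index out of range
```

View pics/s10.png

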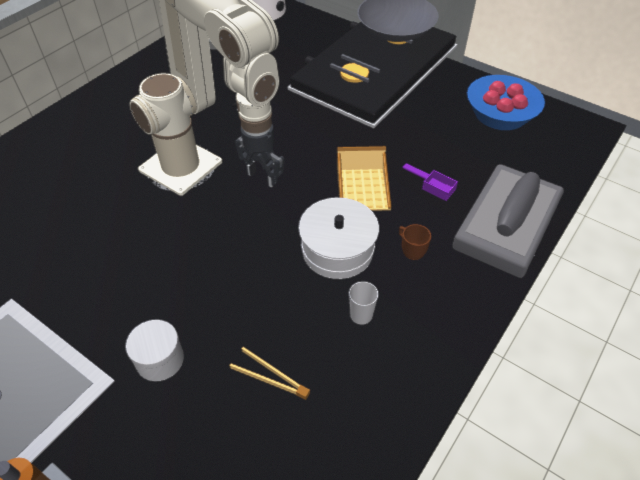

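```bash
python3 -c "
from rig import r
print(r.hand_in())"
```

```text
the job is handed in; nothing more can be done
None
```

The job is handed in (no verdict was returned): all five turmeric pieces, three tipped from the tray and two picked off the counter, are in the tin, the lid is seated level, and the empty tray lies flat on the counter with the other kitchen things where they were.

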